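Put the stray shaker back in the push-to-open spice rack

TASK

One of the three glass shakers has been left out on the shelf: press the front of the closed spice rack until its touch latch lets the tray spring out, stand the shaker upright in the tray's empty pocket, then press the tray home again until it latches and stays shut by itself. Feel for the latch's stop and press gently: never load the rack or its tray with more than 12 N. Keep the shakers upright and do not disturb the other things on the shelf.

Things in the scene. Friction and masses are not known exactly. Their poses are not given: they have to be found in the camera images.
- rack: low spice rack of pale wood, fixed to the shelf, 262 mm wide (y), 124 mm high. Origin: on the shelf under the middle of the tray's front face when the tray is shut; +x points into the rack (front to back), z up. Side walls, roof board (112 to 124 mm high) and back run from x = 17 to 124 mm; flat tins and a rail on the roof reach 147 mm, at x over 56 mm. No handle.
- rack_tray (a joint): how far the tray stands out of the rack, m: 0 = shut and latched (start), 0.080 = fully out, along the rack's -x; negative while pressed in past shut. A push-push touch latch holds it. A spring pushes it out with 3.5 N when shut, 2 N when out; the runner adds 10 N per m/s. Let go at the latch's stop, the shut tray springs out by itself to 0.080 at 0.2 to 0.3 m/s, and the open one settles at 0.
- tray_front (a point): middle of the front panel's outer face, 98 mm above the shelf, where to press; moves with the tray, axes as the rack. Panel 240 wide, 18 thick, 9 to 109 mm above the shelf; shut, its face is 17 mm proud of roof and walls. To open or to latch press it 5 to 14.5 mm past shut (unknown latch setting) to a firm stop (8 N/mm or so), let go. Let go earlier, it returns.
- pocket0 (a point): middle of the floor of the left-hand (rack +y) pocket in the tray, 18 mm above the shelf, 44 mm behind the outer face of the front panel; moves with the tray. Pocket 52 x 52 mm, 22 mm deep, open at the top; pockets are 76 mm apart in a row along y. With the tray out all three stand clear of the roof.
- pocket1 (a point): middle of the floor of the middle pocket in the tray, 18 mm above the shelf, 44 mm behind the outer face of the front panel; moves with the tray. Pocket 52 x 52 mm, 22 mm deep, open at the top; pockets are 76 mm apart in a row along y. With the tray out all three stand clear of the roof.
- pocket2 (a point): middle of the floor of the right-hand (rack -y) pocket in the tray, 18 mm above the shelf, 44 mm behind the outer face of the front panel; moves with the tray. Pocket 52 x 52 mm, 22 mm deep, open at the top; pockets are 76 mm apart in a row along y. With the tray out all three stand clear of the roof.
- shaker: the shaker that was left out: glass with a steel cap, an upright cylinder 42 mm in diameter, 85 mm high, about 120 g, standing on the shelf to the right of the rack. Origin: middle of its underside, z up.
- shaker_in1: one of the two like shakers that stand in pockets of the tray at the start (which pockets varies); origin: middle of its underside.
- shaker_in2: the other shaker in the tray; the pocket with neither of them is the empty one.
- ramekin1: grey stoneware ramekin, 90 mm in diameter, 50 mm high, standing near the loose shaker; origin: middle of its underside. Leave alone.
- ramekin2: a like ramekin. Leave alone.
- spatula: black plastic spatula lying on the shelf, 300 mm long, 65 mm wide, 20 mm high; origin: middle of its underside, x along it. Leave alone.
- roasting_tray: stainless roasting tray to the left of the rack, 410 x 260 mm with its handles along x, 56 mm high; origin: middle of its underside. Leave alone.
- tongs: chrome tongs lying behind the rack, 240 mm long, 24 mm high; origin: near their middle, x along them. Leave alone.

How it is judged:
By the outcome, as a careful person would: the job done as asked, in the order asked, and still so for the second after the job is handed in, with the robot touching nothing.
It also fails if it takes over 72 s, if anything falls off the work surface, if the arm or the gripper's body presses on something with over 40 N, if the wrist force passes 120 N, or if a joint passes its speed limit or range.

ROBOT

A 7-joint arm with a two-finger parallel gripper is mounted at the origin on the work surface. World frame = base frame: x ahead of the robot, y to its left, z up, the work surface at z = 0. Lengths are in m, angles in rad, forces in N, time in s.
With the tool pointing down it reaches from about 0.4 to 0.875 m from the base axis. Payload 19.3 kg.
Tool frame: the origin (TCP) lies at the very end of the fingers, on their centre line; the grasp point (between the pads) lies 19 mm behind it; z points along the fingers, y is the line along which they close (so a half turn about z gives the same grasp; the last joint's range is limited). The gripper opens to 85 mm and grips with 20 to 120 N. Pads are 22 mm wide; open, the fingers measure 114 mm over their backs; the gripper's body (76 mm by 85 mm) begins 54 mm behind the grasp point. The pads swing forward as they close: fully open they stand 13 mm farther back than shut.
Start: joints at [-1.388, 0.521, -0.036, 1.599, 0.021, 1.021, -0.113], TCP at [0.156, 0.605, 0.231] pointing down, gripper open.
Joint ranges: [-2.91, 2.91], [-0.3, 2.13], [-1.5, 1.42], [0.17, 2.43], [-1.26, 4.41], [0.16, 1.93], [-2.52, 2.52]. Speed limits (rad/s): [1.89, 1.89, 2.39, 2.39, 3.01, 3.01, 3.01].

INTERFACE

Orientations are given as [roll, pitch, yaw] about the fixed x, y, z axes, in that order (R = Rz(yaw) Ry(pitch) Rx(roll)).
In Python, from station import sensors, eyes, order gives the robot as it stands. The module is installed in compiled form; this text tells all that it offers.
- The arm moves only by the tool carry_out, never from a script. Its argument "moves" is a list of rows, each a list of 3 entries, a list of its own where there are three numbers: the gripper's target within -1 to 1 (shut at 1, half-way at 0, fully open at -1), then the shift along the tool's x, y, z in m, then the turn, a rotation vector about the tool's x, y, z in degrees. A call has 1 to 8 rows; each row shifts and turns the commanded pose from where the row before left it, along the tool's axes as they then stand; what a row does not reach is not made up. A row lasts 1/12 s, in which the tool goes at most 41.7 mm and 7.16 degrees, less where a joint would pass 70% of its speed; a pose out of reach is approached as far as the arm can. A call is refused whole if a number of a shift passes 0.0417 or a number of a turn 7.16, either way. A call with a gripper value outside its range is refused whole. The fingers move at their own pace and stop on an object; the grip force is fixed at half the most. Time passes only in rows, so rows that do not move let the fingers close. It gives the time, the measured TCP pose, the force, the opening and the grip force at its end, in the units of the state.
- sensors.read_state(): the state, without advancing time (a new reading comes with each control period).
- eyes.capture(name): name is "side" or "top"; returns the picture (420x560x3 uint8, red, green, blue); there is no depth.
- eyes.get_calibration(name): a dict with "camera_matrix" (3x3 intrinsics, pixels), "k1" (the pictures are not rectified: a ray, as slopes to the right and down, at radius r is drawn at 1 + k1 r^2 times it, then the intrinsics apply), "rvec" (rotation vector, rad) and "tvec" (3), from world to camera coordinates, as OpenCV has them. Camera axes: x right, y down, z forward; pixel columns grow to the right and rows downward; lengths in m; the calibration is good to about 2 mm. A picture is of the moment at which its call begins. get_calibration takes no time and is no camera call.
- order.finish_job(): hands the job in; it is judged then, once.
The state is a dict: "time_s": time; "q": joint angles; "joint_vel": joint speeds; "joint_torque": joint torques, N m; "position": TCP position; "tool_rot": TCP orientation; "contact_force": force on the tool from outside, world axes, zero at the start; "moment": the same for the moment, N m; "width": finger opening in m; "grip_force": force on a finger pad.
Only numpy, scipy, OpenCV 4.12 (cv2) and the standard library are available. Lean on these libraries where they do the work, as an engineer would, in place of code of your own. Each camera call takes 0.05 s, during which the arm holds its last target. There are 200 camera calls.

## Working session

There is one attempt and no reset: what is moved stays moved. The work goes in short steps, Python scripts to look and compute and a tool call to move; the robot and the scene stay as the last step left them, time stands still between calls to the robot, and variables do not carry over. Pictures are saved under pics/ and viewed, at most 10 in all, crops included, and the job is handed in when it is done.

Besides the shell and the picture viewer there is one more tool, called after "Request:" as name(argument=value, ...), one argument or row to a line, values as JSON. carry_out: Moves the arm, as the interface text tells. Its arguments: {"type":"object","properties":{"moves":{"type":"array","items":{"type":"array"}}},"required":["moves"]}

```bash
mkdir -p pics; cat > h.py <<'E'
import numpy as np, cv2
from station import sensors, eyes, order
def cal(n):
    c=eyes.get_calibration(n); K=np.array(c["camera_matrix"]); R=cv2.Rodrigues(np.array(c["rvec"],float))[0]; t=np.array(c["tvec"],float).ravel()
    return K,float(c["k1"]),R,t
def proj(n,P):
    K,k,R,t=cal(n); X=np.atleast_2d(P)@R.T+t; s=X[:,:2]/X[:,2:]; s=s*(1+k*(s**2).sum(1,keepdims=True))
    return s@K[:2,:2].T+K[:2,2]
def plane(n,uv,z):
    K,k,R,t=cal(n); d=np.array([k,0,0,0,0])
    s=cv2.undistortPoints(np.array(uv,float).reshape(-1,1,2),K,d).reshape(-1,2)
    D=np.c_[s,np.ones(len(s))]@R; C=-R.T@t
    return C+D*((np.reshape(z,(-1,1))-C[2])/D[:,2:])
def snap(n,f,crop=None,k=1):
    im=eyes.capture(n)
    if crop: x0,y0,x1,y1=crop; im=im[y0:y1,x0:x1]
    if k!=1: im=cv2.resize(im,None,fx=k,fy=k,interpolation=cv2.INTER_CUBIC)
    cv2.imwrite(f"pics/{f}.png",im[...,::-1])
E
python3 - <<'E'
from h import *
snap("top","t0",k=1.4);snap("side","s0",k=1.4)
for n in("top","side"):
    K,k,R,t=cal(n);print(n,-R.T@t,R[2],K[0,0],k)
s=sensors.read_state();print({k:np.round(v,3) for k,v in s.items()})
E
```

```text
top [0.498314   0.08952659 1.20620917] [ 0.09480322 -0.01183332 -0.9954257 ] 398.7813999524952 0.01775948453791188
side [0.3962352  0.88939386 0.91340955] [ 0.19037809 -0.68432342 -0.70388752] 455.61993531369086 -0.07928582157198232
{'time_s': np.float64(0.1), 'q': array([-1.388,  0.522, -0.036,  1.6  ,  0.021,  1.021, -0.113]), 'joint_vel': array([-0.   , -0.001, -0.   ,  0.   , -0.002, -0.   ,  0.001]), 'joint_torque': array([ 3.0000e-03, -9.2849e+01,  1.9840e+00, -3.7054e+01,  1.8000e-02,
        5.0000e-03, -0.0000e+00]), 'position': array([0.156, 0.605, 0.231]), 'tool_rot': array([-3.141,  0.   ,  2.889]), 'contact_force': array([ 0.237, -0.279, -0.82 ]), 'moment': array([0.028, 0.015, 0.006]), 'grip_force': np.float64(0.0), 'width': np.float64(0.086)}
```

View pics/t0.png

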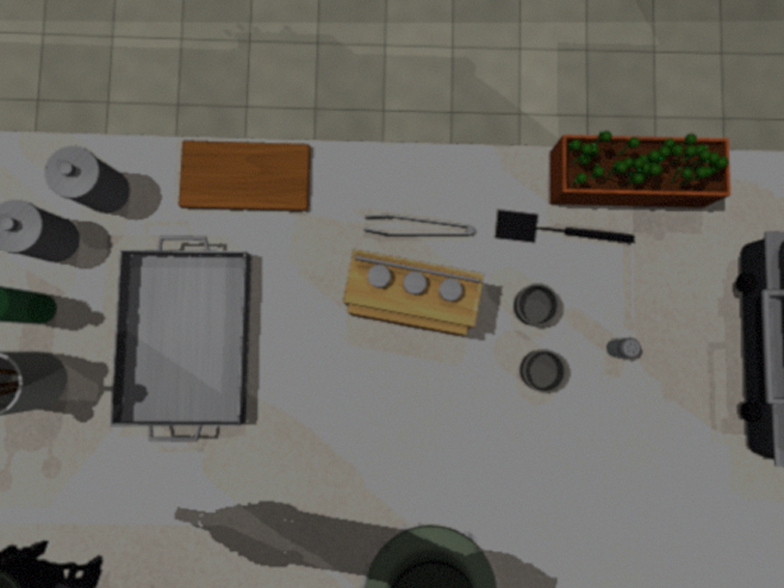

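View pics/s0.png

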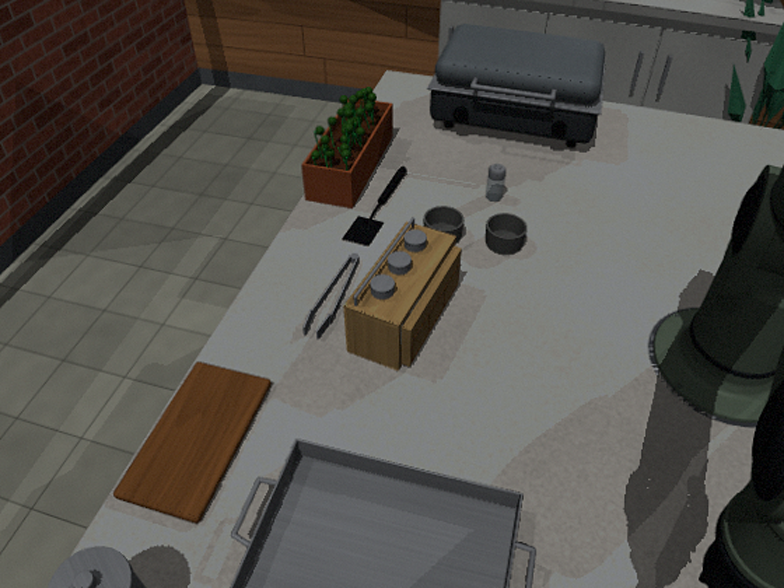

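The top view shows the rack at about (413,290) in the 1.4x picture, the loose shaker at (627,348), and the ramekins at (538,305) and (544,370). The front faces the robot. I'll enlarge the rack and shaker for exact pixels.

```bash
python3 - <<'E'
from h import *
im=eyes.capture("top")
a=cv2.resize(im[170:250,240:350],None,fx=5,fy=5,interpolation=cv2.INTER_CUBIC)
b=cv2.resize(im[195:290,362:472],None,fx=5,fy=5,interpolation=cv2.INTER_CUBIC)[:400]
b=cv2.resize(im[210:270,412:472],None,fx=4,fy=4,interpolation=cv2.INTER_CUBIC)
b=np.vstack([b,np.zeros((160,240,3),np.uint8)])
o=np.clip(np.hstack([a,b])*1.7,0,255).astype(np.uint8)
cv2.imwrite("pics/c1.png",o[...,::-1])
im=eyes.capture("side")
a=cv2.resize(im[150:270,240:340],None,fx=4,fy=4,interpolation=cv2.INTER_CUBIC)
b=cv2.resize(im[110:160,330:380],None,fx=6,fy=6,interpolation=cv2.INTER_CUBIC)
b=np.vstack([b,np.zeros((180,300,3),np.uint8)])
o=np.clip(np.hstack([a,b])*1.7,0,255).astype(np.uint8)
cv2.imwrite("pics/c2.png",o[...,::-1])
print(proj("top",[[.156,.605,.231],[0,0,0]]),proj("side",[[.156,.605,.231],[0,0,0]]))
E
```

```text
[[ 54.24236099 393.40446959]
 [307.30859204 424.23720912]] [[494.6934058  446.24319905]
 [517.7342792  258.06962972]]
```

View pics/c1.png

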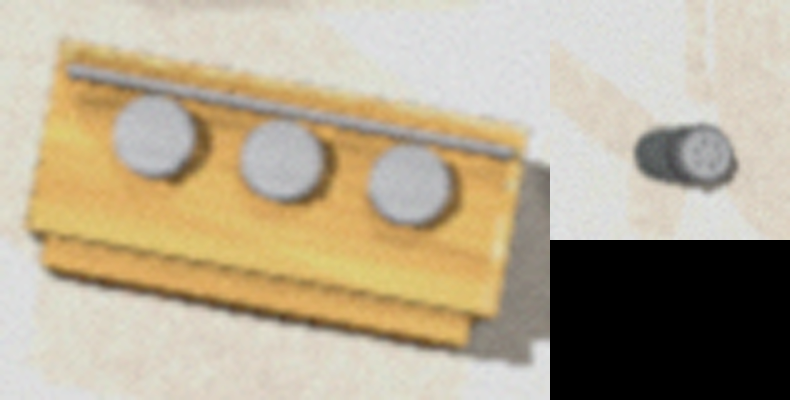

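View pics/c2.png

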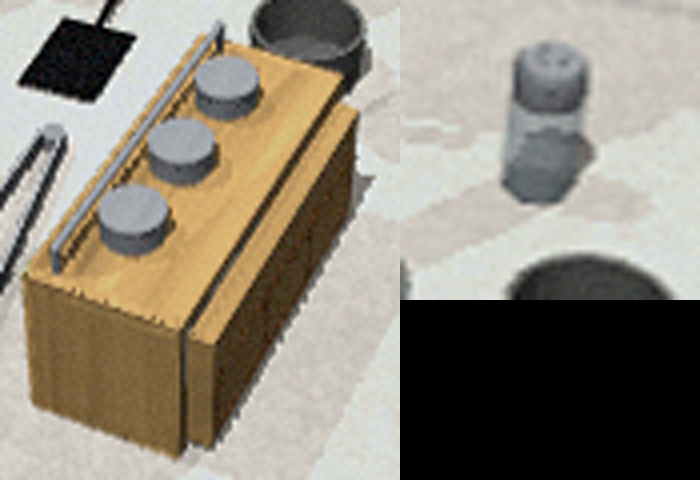

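The crops show the panel's top front edge clearly: top crop (45,268) to (467,345), side crop (215,342) to (357,112). The loose shaker's cap is at (706,152) in the top crop and (553,58) in the side crop. I'll fit the poses.

```bash
python3 - <<'E'
from h import *
from scipy.optimize import least_squares
T=lambda p:[p[0]/5+240,p[1]/5+170]
S=lambda p:[p[0]/4+240,p[1]/4+150]
m=[([.017,.131,.124],T((30,232)),0),([.017,-.131,.124],T((497,316)),0),([.124,.131,.124],T((63,40)),0),([.124,-.131,.124],T((527,128)),0),([0,.12,.109],T((45,268)),0),([0,-.12,.109],T((467,345)),0),
([.017,.131,.124],S((182,330)),1),([.017,-.131,.124],S((340,72)),1),([0,.12,.109],S((215,342)),1),([0,-.12,.109],S((357,112)),1),([0,.12,.009],S((208,447)),1)]
def f(p,full=0):
    c,s=np.cos(p[2]),np.sin(p[2]);r=[]
    for L,uv,n in m:
        P=[p[0]+c*L[0]-s*L[1],p[1]+s*L[0]+c*L[1],L[2]]
        r.append(proj(["top","side"][n],P)[0]-uv)
    return np.ravel(r)
q=least_squares(f,[.5,.1,-.2]);print("rack",q.x,np.degrees(q.x[2]),np.round(q.fun,1))
print("shaker",plane("top",[[451,248]],.085),plane("side",[[355.5,119.7]],.085))
print("ramek",plane("top",[[538/1.4,305/1.4],[544/1.4,370/1.4]],.05))
c,s=np.cos(q.x[2]),np.sin(q.x[2]);R=np.array([[c,-s],[s,c]])
for l in([0,0],[-.036,.076],[-.036,0],[-.036,-.076]):print(l,q.x[:2]+R@l)
E
```

```text
rack [ 0.54897848  0.06263577 -0.15823319] -9.06609386478083 [-1.5 -0.1 -0.1  0.4 -0.7  0.   0.4 -0.4 -1.3 -0.1  0.1  0.2 -0.4 -0.9
  0.5 -0.5 -0.3 -0.5  0.2 -2.2  0.6 -0.2]
shaker [[ 0.51394862 -0.38928441  0.085     ]] [[ 0.51003364 -0.38499109  0.085     ]]
ramek [[ 0.59740429 -0.21109879  0.05      ]
 [ 0.46340923 -0.22326732  0.05      ]]
[0, 0] [0.54897848 0.06263577]
[-0.036, 0.076] [0.52540383 0.14335897]
[-0.036, 0] [0.51342822 0.06830843]
[-0.036, -0.076] [ 0.50145262 -0.00674212]
```

```bash
cat >> h.py <<'E'
RK=np.array([.549,.0626]); YAW=-.158
def rk(x,y,z): c,s=np.cos(YAW),np.sin(YAW); return np.array([RK[0]+c*x-s*y,RK[1]+s*x+c*y,z])
from scipy.spatial.transform import Rotation as Ro
def to(P):
    s=sensors.read_state(); R=Ro.from_euler("xyz",s["tool_rot"])
    d=R.inv().apply(np.array(P)-s["position"]); G=Ro.from_euler("xyz",[np.pi,0,np.pi+YAW])
    e=(R.inv()*G).as_rotvec(degrees=True)
    L=np.array(s["position"])[:2]-RK; c,sn=np.cos(YAW),np.sin(YAW)
    print("t",round(float(s["time_s"]),2),"shift mm",np.round(d*1e3,1),"turn",np.round(e,2),"rackframe mm",np.round([1e3*(c*L[0]+sn*L[1]),1e3*(-sn*L[0]+c*L[1]),1e3*s["position"][2]],1),"F",np.round(s["contact_force"],2))
E
python3 -c "
from h import *
to(rk(-.06,0,.2)); print(rk(-.06,0,.2))"
```

```text
t 0.2 shift mm [-456.2 -432.5   31.3] turn [-0.04 -0.   -5.43] rackframe mm [-473.2  473.8  231. ] F [ 0.68 -0.17 -0.16]
[0.48974736 0.07204061 0.2       ]
```

Request:
carry_out(
  moves=[
    [1,[0,0,0],[0,0,-5.4]],
  ],
)

```text
time_s: 0.28
position: [0.1562, 0.605, 0.231]
tool_rot: [-3.141, 0.0, 2.981]
contact_force: [-0.3, 0.1, -0.1]
width: 0.0754
grip_force: 0.0
```

```bash
python3 -c "
from h import *
to(rk(-.06,0,.2))"
```

```text
t 0.28 shift mm [-414.3 -472.9   31.3] turn [-0.03  0.01 -0.13] rackframe mm [-473.2  473.9  231. ] F [-0.35  0.12 -0.06]
```

Request:
carry_out(
  moves=[
    [1,[-0.026,-0.0295,0.002],[0,0,0]],
    [1,[-0.026,-0.0295,0.002],[0,0,0]],
    [1,[-0.026,-0.0295,0.002],[0,0,0]],
    [1,[-0.026,-0.0295,0.002],[0,0,0]],
    [1,[-0.026,-0.0295,0.002],[0,0,0]],
    [1,[-0.026,-0.0295,0.002],[0,0,0]],
    [1,[-0.026,-0.0295,0.002],[0,0,0]],
    [1,[-0.026,-0.0295,0.002],[0,0,0]],
  ],
)

```text
time_s: 0.95
position: [0.325, 0.3375, 0.2153]
tool_rot: [3.141, 0.0, 2.983]
contact_force: [1.6, 1.4, -0.0]
width: -0.0003
grip_force: 0.0
```

Request:
carry_out(
  moves=[
    [1,[-0.026,-0.0295,0.002],[0,0,0]],
    [1,[-0.026,-0.0295,0.002],[0,0,0]],
    [1,[-0.026,-0.0295,0.002],[0,0,0]],
    [1,[-0.026,-0.0295,0.002],[0,0,0]],
    [1,[-0.026,-0.0295,0.002],[0,0,0]],
    [1,[-0.026,-0.0295,0.002],[0,0,0]],
    [1,[-0.026,-0.0295,0.002],[0,0,0]],
    [1,[0,0,0],[0,0,0]],
  ],
)

```text
time_s: 1.62
position: [0.4744, 0.0999, 0.2012]
tool_rot: [-3.14, 0.002, 2.975]
contact_force: [-1.6, -2.2, -1.2]
width: -0.0002
grip_force: 0.0
```

```bash
python3 -c "
from h import *
to(rk(-.04,0,.088))"
```

```text
t 1.62 shift mm [-39.6 -24.6 113.3] turn [-0.11  0.09 -0.48] rackframe mm [-79.5  25.1 201.2] F [-1.63 -2.15 -1.24]
```

Request:
carry_out(
  moves=[
    [1,[-0.013,-0.0085,0.036],[0,0,0]],
    [1,[-0.013,-0.008,0.036],[0,0,0]],
    [1,[-0.013,-0.008,0.036],[0,0,0]],
    [1,[0,0,0.005],[0,0,0]],
    [1,[0,0,0],[0,0,0]],
    [1,[0,0,0],[0,0,0]],
  ],
)

```text
time_s: 2.12
position: [0.506, 0.0766, 0.0888]
tool_rot: [3.142, -0.0, 2.983]
contact_force: [0.3, 0.0, 0.2]
width: -0.0
grip_force: 0.0
```

```bash
python3 -c "
from h import *
to(rk(-.02,0,.088))
snap('top','t1',(230,140,370,260),5)"
```

```text
t 2.12 shift mm [-24.6  -7.    0.8] turn [ 0.   -0.02 -0.04] rackframe mm [-44.6   7.   88.8] F [0.35 0.05 0.21]
```

View pics/t1.png

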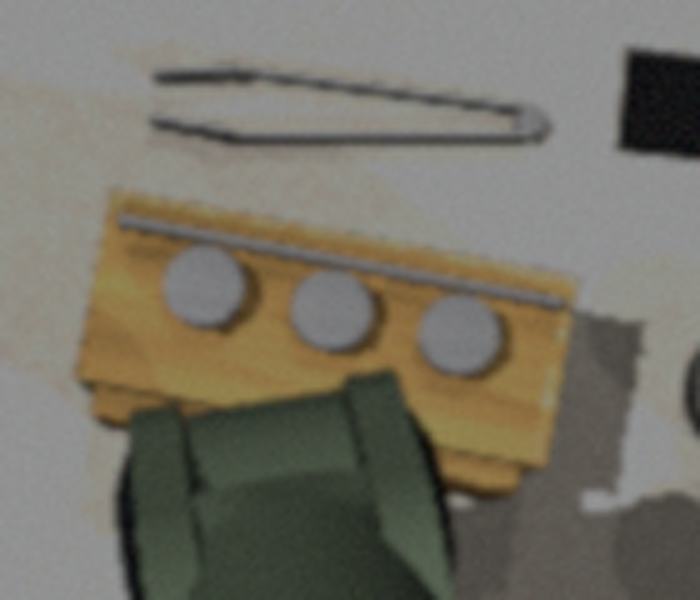

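The wrist hides the front panel's middle, around (270,430) in the crop. From here I'll feel for contact.

Request:
carry_out(
  moves=[
    [1,[-0.005,-0.002,0],[0,0,0]],
    [1,[-0.005,-0.002,0],[0,0,0]],
    [1,[-0.005,-0.003,0],[0,0,0]],
    [1,[-0.003,0,0],[0,0,0]],
    [1,[-0.002,0,0],[0,0,0]],
    [1,[-0.001,0,0],[0,0,0]],
    [1,[0,0,0],[0,0,0]],
  ],
)

```text
time_s: 2.75
position: [0.526, 0.066, 0.0883]
tool_rot: [3.142, -0.0, 2.983]
contact_force: [-0.9, 0.8, 0.3]
width: -0.0001
grip_force: 0.0
```

Request:
carry_out(
  moves=[
    [1,[-0.001,0,0],[0,0,0]],
    [1,[-0.001,0,0],[0,0,0]],
    [1,[-0.001,0,0],[0,0,0]],
    [1,[0,0,0],[0,0,0]],
  ],
)

```text
time_s: 3.08
position: [0.5289, 0.0655, 0.0883]
tool_rot: [-3.142, 0.0, 2.983]
contact_force: [-0.8, 0.1, 0.4]
width: 0.0003
grip_force: 0.0
```

Request:
carry_out(
  moves=[
    [1,[-0.001,0,0],[0,0,0]],
    [1,[-0.001,0,0],[0,0,0]],
    [1,[-0.001,0,0],[0,0,0]],
    [1,[0,0,0],[0,0,0]],
  ],
)

```text
time_s: 3.42
position: [0.532, 0.065, 0.0883]
tool_rot: [-3.142, 0.0, 2.983]
contact_force: [-0.6, 0.6, 0.8]
width: -0.0003
grip_force: 0.0
```

Request:
carry_out(
  moves=[
    [1,[-0.001,0,0],[0,0,0]],
    [1,[-0.001,0,0],[0,0,0]],
    [1,[-0.001,0,0],[0,0,0]],
    [1,[0,0,0],[0,0,0]],
  ],
)

```text
time_s: 3.75
position: [0.5349, 0.0645, 0.0883]
tool_rot: [-3.142, 0.0, 2.983]
contact_force: [0.1, -0.8, 0.4]
width: -0.0002
grip_force: 0.0
```

Request:
carry_out(
  moves=[
    [1,[-0.001,0,0],[0,0,0]],
    [1,[-0.001,0,0],[0,0,0]],
    [1,[-0.001,0,0],[0,0,0]],
    [1,[0,0,0],[0,0,0]],
  ],
)

```text
time_s: 4.08
position: [0.5379, 0.0641, 0.0883]
tool_rot: [-3.142, 0.0, 2.983]
contact_force: [-0.2, -0.2, -0.6]
width: 0.0001
grip_force: 0.0
```

Request:
carry_out(
  moves=[
    [1,[-0.001,0,0],[0,0,0]],
    [1,[-0.001,0,0],[0,0,0]],
    [1,[0,0,0],[0,0,0]],
  ],
)

```text
time_s: 4.33
position: [0.5394, 0.0638, 0.0882]
tool_rot: [-3.141, -0.001, 2.983]
contact_force: [-3.6, 0.7, 1.8]
width: -0.0
grip_force: 1.6
```

Request:
carry_out(
  moves=[
    [1,[-0.001,0,0],[0,0,0]],
    [1,[-0.001,0,0],[0,0,0]],
    [1,[0,0,0],[0,0,0]],
  ],
)

```text
time_s: 4.58
position: [0.5416, 0.0634, 0.0882]
tool_rot: [-3.141, -0.0, 2.983]
contact_force: [-4.3, 0.3, 1.5]
width: 0.0001
grip_force: 1.7
```

Request:
carry_out(
  moves=[
    [1,[-0.001,0,0],[0,0,0]],
    [1,[-0.0005,0,0],[0,0,0]],
    [1,[0,0,0],[0,0,0]],
  ],
)

```text
time_s: 4.83
position: [0.5432, 0.0632, 0.0883]
tool_rot: [-3.142, -0.0, 2.983]
contact_force: [-3.6, 0.6, 1.3]
width: -0.0001
grip_force: 1.7
```

Request:
carry_out(
  moves=[
    [1,[-0.0005,0,0],[0,0,0]],
    [1,[0,0,0],[0,0,0]],
  ],
)

```text
time_s: 5.0
position: [0.5436, 0.0631, 0.0882]
tool_rot: [-3.142, -0.0, 2.983]
contact_force: [-3.0, -1.1, -1.7]
width: -0.0
grip_force: 1.7
```

Request:
carry_out(
  moves=[
    [1,[-0.0005,0,0],[0,0,0]],
    [1,[0,0,0],[0,0,0]],
  ],
)

```text
time_s: 5.17
position: [0.5441, 0.0631, 0.0883]
tool_rot: [-3.142, -0.0, 2.983]
contact_force: [-3.0, 0.1, -0.9]
width: 0.0004
grip_force: 1.8
```

Request:
carry_out(
  moves=[
    [1,[-0.0005,0,0],[0,0,0]],
    [1,[0,0,0],[0,0,0]],
  ],
)

```text
time_s: 5.33
position: [0.5446, 0.063, 0.0882]
tool_rot: [-3.141, -0.0, 2.983]
contact_force: [-4.2, -0.6, -1.4]
width: 0.0002
grip_force: 1.9
```

Request:
carry_out(
  moves=[
    [1,[-0.0004,0,0],[0,0,0]],
    [1,[0,0,0],[0,0,0]],
  ],
)

```text
time_s: 5.5
position: [0.545, 0.0629, 0.0883]
tool_rot: [-3.141, -0.0, 2.983]
contact_force: [-3.3, -0.0, -0.6]
width: -0.0001
grip_force: 1.9
```

Request:
carry_out(
  moves=[
    [1,[-0.0005,0,0],[0,0,0]],
    [1,[0,0,0],[0,0,0]],
  ],
)

```text
time_s: 5.67
position: [0.5455, 0.0628, 0.0883]
tool_rot: [-3.142, -0.0, 2.983]
contact_force: [-4.3, 0.2, -1.0]
width: 0.0
grip_force: 1.9
```

Request:
carry_out(
  moves=[
    [1,[-0.0004,0,0],[0,0,0]],
    [1,[0,0,0],[0,0,0]],
  ],
)

```text
time_s: 5.83
position: [0.5459, 0.0627, 0.0883]
tool_rot: [-3.142, -0.0, 2.983]
contact_force: [-3.7, -0.4, 0.1]
width: -0.0002
grip_force: 1.9
```

Request:
carry_out(
  moves=[
    [1,[-0.0005,0,0],[0,0,0]],
    [1,[0,0,0],[0,0,0]],
  ],
)

```text
time_s: 6.0
position: [0.5464, 0.0627, 0.0882]
tool_rot: [-3.141, -0.0, 2.983]
contact_force: [-3.5, -0.9, -1.8]
width: 0.0001
grip_force: 1.9
```

Request:
carry_out(
  moves=[
    [1,[-0.0004,0,0],[0,0,0]],
    [1,[0,0,0],[0,0,0]],
  ],
)

```text
time_s: 6.17
position: [0.5468, 0.0626, 0.0883]
tool_rot: [-3.142, -0.0, 2.983]
contact_force: [-3.7, -0.4, -0.8]
width: 0.0
grip_force: 1.9
```

Request:
carry_out(
  moves=[
    [1,[-0.0005,0,0],[0,0,0]],
    [1,[0,0,0],[0,0,0]],
  ],
)

```text
time_s: 6.33
position: [0.5473, 0.0625, 0.0883]
tool_rot: [-3.142, -0.0, 2.983]
contact_force: [-3.0, -1.0, -2.1]
width: -0.0003
grip_force: 1.9
```

Request:
carry_out(
  moves=[
    [1,[-0.0005,0,0],[0,0,0]],
    [1,[0,0,0],[0,0,0]],
  ],
)

```text
time_s: 6.5
position: [0.5478, 0.0625, 0.0883]
tool_rot: [-3.142, -0.0, 2.983]
contact_force: [-3.8, -0.5, -2.5]
width: 0.0
grip_force: 1.9
```

Request:
carry_out(
  moves=[
    [1,[-0.0005,0,0],[0,0,0]],
    [1,[0,0,0],[0,0,0]],
  ],
)

```text
time_s: 6.67
position: [0.5483, 0.0624, 0.0883]
tool_rot: [-3.142, -0.0, 2.983]
contact_force: [-3.0, -0.6, -2.6]
width: -0.0002
grip_force: 1.9
```

Request:
carry_out(
  moves=[
    [1,[-0.0005,0,0],[0,0,0]],
    [1,[0,0,0],[0,0,0]],
  ],
)

```text
time_s: 6.83
position: [0.5487, 0.0623, 0.0883]
tool_rot: [-3.141, -0.0, 2.983]
contact_force: [-4.9, -0.5, -1.4]
width: 0.0003
grip_force: 2.5
```

Request:
carry_out(
  moves=[
    [1,[-0.0004,0,0],[0,0,0]],
    [1,[0,0,0],[0,0,0]],
  ],
)

```text
time_s: 7.0
position: [0.5489, 0.0622, 0.0883]
tool_rot: [-3.141, -0.001, 2.983]
contact_force: [-6.5, -0.3, 0.0]
width: 0.0001
grip_force: 3.1
```

Request:
carry_out(
  moves=[
    [1,[-0.0003,0,0],[0,0,0]],
    [1,[0,0,0],[0,0,0]],
  ],
)

```text
time_s: 7.17
position: [0.549, 0.0622, 0.0882]
tool_rot: [-3.141, -0.001, 2.983]
contact_force: [-6.6, -2.2, 0.4]
width: 0.0
grip_force: 3.6
```

Request:
carry_out(
  moves=[
    [1,[0.04,0,0],[0,0,0]],
    [1,[0.04,0,0],[0,0,0]],
    [1,[0.035,0,-0.02],[0,0,0]],
    [1,[0,0,-0.041],[0,0,0]],
    [1,[0,0,-0.041],[0,0,0]],
    [1,[0,-0.02,-0.036],[0,0,0]],
    [-1,[0,-0.041,0],[0,0,0]],
    [-1,[0,-0.041,0],[0,0,0]],
  ],
)

```text
time_s: 7.83
position: [0.4215, -0.0205, 0.2288]
tool_rot: [3.139, 0.007, 2.986]
contact_force: [1.7, -1.6, -1.0]
width: 0.0233
grip_force: 0.0
```

```bash
python3 -c "
from h import *
to([.512,-.387,.18])
im=eyes.capture('side');a=im[140:280,230:360]
cv2.imwrite('pics/s1.png',np.clip(cv2.resize(a,None,fx=4.2,fy=4.2,interpolation=2)*1.7,0,255).astype('uint8')[...,::-1])"
```

```text
t 7.83 shift mm [-145.8 -348.1   49. ] turn [0.13 0.38 0.14] rackframe mm [-112.8 -102.2  228.8] F [ 1.72 -1.62 -1.01]
```

View pics/s1.png

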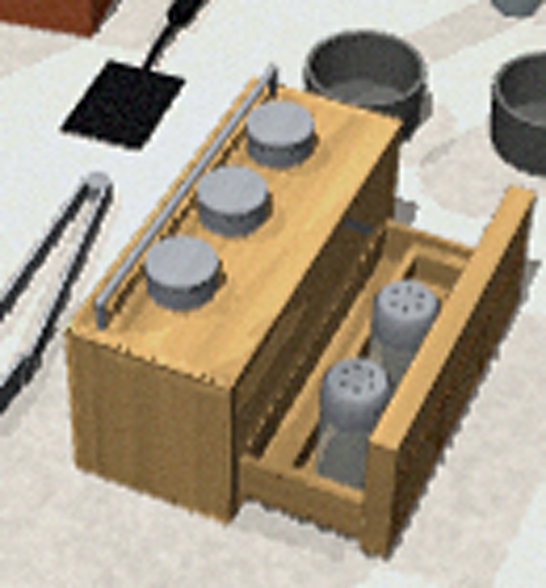

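The tray has sprung out with shakers in the left and middle pockets, caps at (355,378) and (405,305) in the crop. The right-hand pocket2, near (430,255), is empty. I'll go for the loose shaker.

Request:
carry_out(
  moves=[
    [-1,[-0.0145,-0.035,0.004],[0,0,0]],
    [-1,[-0.0145,-0.035,0.004],[0,0,0]],
    [-1,[-0.0145,-0.035,0.004],[0,0,0]],
    [-1,[-0.0145,-0.035,0.004],[0,0,0]],
    [-1,[-0.0145,-0.035,0.004],[0,0,0]],
    [-1,[-0.0145,-0.035,0.004],[0,0,0]],
    [-1,[-0.0145,-0.035,0.004],[0,0,0]],
    [-1,[-0.0145,-0.035,0.004],[0,0,0]],
  ],
)

```text
time_s: 8.55
position: [0.491, -0.3175, 0.1945]
tool_rot: [-3.141, 0.002, 2.983]
contact_force: [1.7, 0.7, 0.9]
width: 0.0858
grip_force: 0.0
```

Request:
carry_out(
  moves=[
    [-1,[-0.014,-0.03,0.004],[0,0,0]],
    [-1,[0,0,0],[0,0,0]],
    [-1,[0,0,0],[0,0,0]],
    [-1,[0,0,0],[0,0,0]],
  ],
)

```text
time_s: 8.88
position: [0.4995, -0.3467, 0.1903]
tool_rot: [3.142, 0.001, 2.983]
contact_force: [-0.4, -0.2, -0.2]
width: 0.0854
grip_force: 0.0
```

```bash
python3 -c "
from h import *
to([.512,-.387,.14])
print('tray', [plane('side',[[355/4.2+230,378/4.2+140],[405/4.2+230,300/4.2+140]],.103), rk(-.036,.076,.103),rk(-.036,0,.103)])
im=eyes.capture('side');a=im[60:160,300:430]
cv2.imwrite('pics/s2.png',np.clip(cv2.resize(a,None,fx=5,fy=5,interpolation=2)*1.7,0,255).astype('uint8')[...,::-1])"
```

```text
t 8.88 shift mm [-18.7 -37.8  50.3] turn [ 0.    0.03 -0.03] rackframe mm [  15.5 -412.   190.3] F [-0.41 -0.2  -0.19]
tray [array([[0.52446982, 0.14575484, 0.103     ],
       [0.51013226, 0.07510042, 0.103     ]]), array([0.52540652, 0.1433177 , 0.103     ]), array([0.51344842, 0.06826436, 0.103     ])]
```

View pics/s2.png

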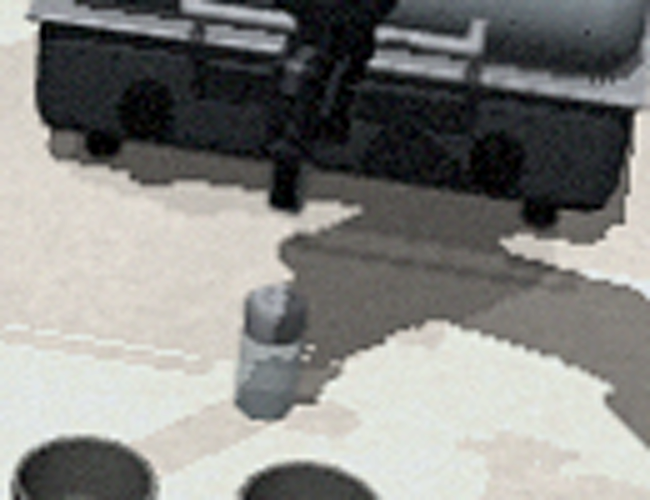

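The shaker stands untouched at (270,350) in the crop, and the open fingers are still high and short of it. I'll shift over it, descend and grip.

Request:
carry_out(
  moves=[
    [-1,[-0.0095,-0.019,0.015],[0,0,0]],
    [-1,[-0.009,-0.019,0.015],[0,0,0]],
    [-1,[0,0,0.02],[0,0,0]],
    [-1,[0,0,0.03],[0,0,0]],
    [-1,[0,0,0.03],[0,0,0]],
    [-1,[0,0,0.025],[0,0,0]],
    [-1,[0,0,0.0145],[0,0,0]],
    [-1,[0,0,0],[0,0,0]],
  ],
)

```text
time_s: 9.6
position: [0.5108, -0.3856, 0.0385]
tool_rot: [3.14, -0.003, 2.984]
contact_force: [0.2, -0.4, 0.0]
width: 0.0854
grip_force: 0.0
```

```bash
python3 -c "
from h import *
to([.512,-.387,.036])"
```

```text
t 9.6 shift mm [-1.4 -1.1  2.5] turn [ 0.09 -0.18  0.04] rackframe mm [  32.8 -448.7   38.5] F [ 0.19 -0.38  0.04]
```

Request:
carry_out(
  moves=[
    [-0.3,[0,0,0],[0,0,0]],
    [-0.15,[0,0,0],[0,0,0]],
    [-0.1,[0,0,0],[0,0,0]],
    [-0.06,[0,0,0],[0,0,0]],
    [-0.02,[0,0,0],[0,0,0]],
    [0.1,[0,0,0],[0,0,0]],
    [1,[0,0,0],[0,0,0]],
    [1,[0,0,0],[0,0,0]],
  ],
)

```text
time_s: 10.27
position: [0.5119, -0.3878, 0.042]
tool_rot: [-3.141, 0.001, 2.983]
contact_force: [-2.7, 1.5, 10.7]
width: 0.0409
grip_force: 59.4
```

Request:
carry_out(
  moves=[
    [1,[0,0,0],[0,0,0]],
    [1,[0,0,0],[0,0,0]],
    [1,[0,0,0],[0,0,0]],
    [1,[0,0,-0.005],[0,0,0]],
    [1,[0,0,-0.01],[0,0,0]],
    [1,[0,0,-0.02],[0,0,0]],
    [1,[0,0,-0.03],[0,0,0]],
    [1,[0,0,-0.03],[0,0,0]],
  ],
)

```text
time_s: 10.93
position: [0.5109, -0.3872, 0.1372]
tool_rot: [3.141, -0.001, 2.983]
contact_force: [0.7, 0.2, -0.5]
width: 0.0407
grip_force: 60.7
```

Request:
carry_out(
  moves=[
    [1,[0,0,-0.03],[0,0,0]],
    [1,[0,0,-0.03],[0,0,0]],
    [1,[0,0,-0.02],[0,0,0]],
    [1,[0,0,0],[0,0,0]],
    [1,[0,0,0],[0,0,0]],
  ],
)

```text
time_s: 11.35
position: [0.5118, -0.3876, 0.2175]
tool_rot: [-3.141, 0.002, 2.983]
contact_force: [-0.2, 0.1, -1.6]
width: 0.0409
grip_force: 60.7
```

```bash
python3 -c "
from h import *
to(rk(-.036,-.076,.21))
im=eyes.capture('side');a=im[40:160,300:430]
cv2.imwrite('pics/s3.png',np.clip(cv2.resize(a,None,fx=4,fy=4,interpolation=2)*1.7,0,255).astype('uint8')[...,::-1])"
```

```text
t 11.35 shift mm [ 70.3 374.4   7. ] turn [-0.04  0.13 -0.03] rackframe mm [  34.1 -450.4  217.5] F [-0.18  0.08 -1.58]
```

View pics/s3.png

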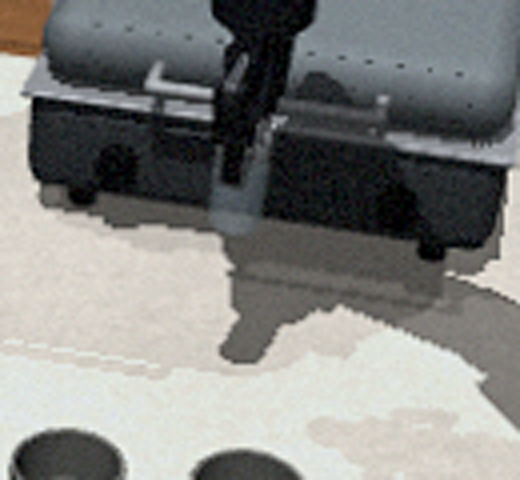

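The shaker is held upright at (238,190) in the crop, clear of everything. I'll carry it to above pocket2.

Request:
carry_out(
  moves=[
    [1,[0.004,0.02,0],[0,0,0]],
    [1,[0.007,0.0374,0],[0,0,0]],
    [1,[0.007,0.0374,0],[0,0,0]],
    [1,[0.007,0.0374,0],[0,0,0]],
    [1,[0.007,0.0374,0],[0,0,0]],
    [1,[0.007,0.0374,0],[0,0,0]],
    [1,[0.007,0.0374,0],[0,0,0]],
    [1,[0.007,0.0374,0],[0,0,0]],
  ],
)

```text
time_s: 12.07
position: [0.5026, -0.0989, 0.215]
tool_rot: [-3.141, -0.002, 2.983]
contact_force: [0.3, 0.2, -1.1]
width: 0.0408
grip_force: 60.8
```

Request:
carry_out(
  moves=[
    [1,[0.007,0.0374,0.002],[0,0,0]],
    [1,[0.007,0.035,0.002],[0,0,0]],
    [1,[0.004,0.02,0],[0,0,0]],
    [1,[0,0,0],[0,0,0]],
    [1,[0,0,0],[0,0,0]],
    [1,[0,0,0],[0,0,0]],
  ],
)

```text
time_s: 12.57
position: [0.5001, -0.0073, 0.2113]
tool_rot: [-3.141, -0.001, 2.983]
contact_force: [0.3, 0.4, -1.0]
width: 0.041
grip_force: 60.9
```

```bash
python3 -c "
from h import *
to(rk(-.036,-.076,.165))"
```

```text
t 12.57 shift mm [-1.4  0.8 46.3] turn [-0.04 -0.06 -0.05] rackframe mm [-37.3 -76.7 211.3] F [ 0.28  0.43 -1.04]
```

Request:
carry_out(
  moves=[
    [1,[-0.0013,0.0008,0.02],[0,0,0]],
    [1,[0,0,0.02],[0,0,0]],
    [1,[0,0,0.006],[0,0,0]],
    [1,[0,0,0],[0,0,0]],
    [1,[0,0,0],[0,0,0]],
  ],
)

```text
time_s: 12.98
position: [0.5018, -0.0069, 0.1661]
tool_rot: [-3.141, -0.001, 2.982]
contact_force: [1.0, -0.3, -0.9]
width: 0.041
grip_force: 60.8
```

```bash
python3 -c "
from h import *
to(rk(-.036,-.076,.06))
im=eyes.capture('side');o=cv2.resize(im[140:240,280:380],None,fx=6,fy=6,interpolation=2)
for w,P in ((0,rk(-.036,-.076,.123)),(1,rk(-.036,-.076,.018))):
    pts=[P+[.021*np.cos(a),.021*np.sin(a),0] for a in np.linspace(0,6.28,24)]+[P]
    print(w,(proj('side',[P])[0]-[280,140])*6, [ (proj('side',pts)-[280,140]).min(0)*6, (proj('side',pts)-[280,140]).max(0)*6])
cv2.imwrite('pics/s4.png',np.clip(o*1.7,0,255).astype('uint8')[...,::-1])"
```

```text
t 12.98 shift mm [3.000e-01 1.000e-01 1.061e+02] turn [-0.03 -0.03 -0.11] rackframe mm [-35.7 -76.1 166.1] F [ 0.96 -0.33 -0.89]
0 [340.64225494 272.70143149] [array([292.54063558, 241.16893783]), array([388.84264609, 305.11164837])]
1 [320.49837304 442.5460556 ] [array([275.18412268, 410.82960385]), array([365.86795582, 475.07484565])]
```

View pics/s4.png

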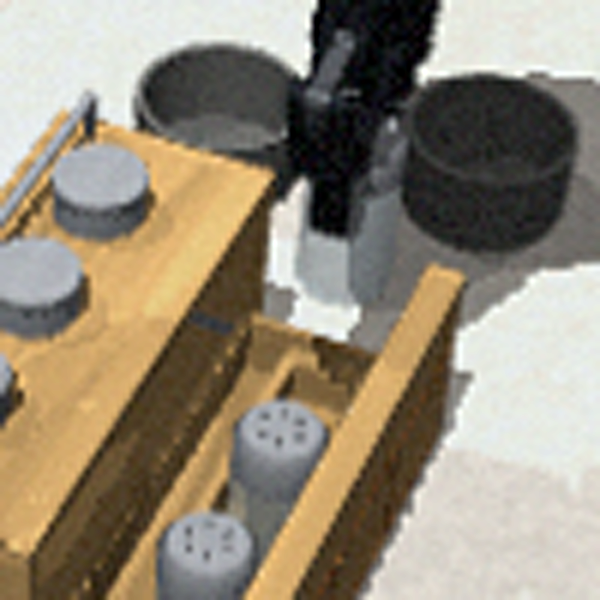

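```bash
python3 -c "
from h import *
P=[rk(-.036,0,.103),rk(-.036,.076,.103),rk(-.08,-.12,.109),rk(-.062,-.12,.109),rk(.017,-.131,.124)]
print((proj('side',P)-[280,140])*6)"
```

```text
[[274.28698313 416.06067695]
 [206.26165275 535.2769543 ]
 [464.69364345 265.2471523 ]
 [426.41821183 253.74014332]
 [273.00400357 165.00449079]]
```

The picture shows the held shaker's base (bottom about (345,303)) where the model puts it, but the rack edges sit about 8 px lower than predicted, roughly 4–5 mm towards +y. I'll measure this properly with a wood mask.

```bash
python3 - <<'E'
from h import *
def wood(im):
    h=cv2.cvtColor(im,cv2.COLOR_BGR2HSV); return cv2.morphologyEx(((h[...,1]>95)&(h[...,0]>8)&(h[...,0]<28)).astype(np.uint8),cv2.MORPH_OPEN,np.ones((5,5)))
def poly(im,eps):
    c=max(cv2.findContours(wood(im),0,2)[0],key=cv2.contourArea); return cv2.approxPolyDP(c,eps,True)[:,0]
a=cv2.imread("pics/c1.png")[:,:548]; print("top",poly(a,8).tolist())
P=[rk(.017,.131,.124),rk(.017,-.131,.124),rk(.124,.131,.124),rk(.124,-.131,.124),rk(0,.12,.109),rk(0,-.12,.109)]
print(((proj("top",P)-[240,170]+.5)*5-.5).round(0).tolist())
s=cv2.imread("pics/s1.png"); print("side",poly(s,8).tolist())
P=[rk(.017,.131,.124),rk(.017,-.131,.124),rk(.124,.131,.124),rk(.124,-.131,.124),rk(-.08,.12,.109),rk(-.08,-.12,.109),rk(-.08,.12,.009),rk(-.08,-.12,.009),rk(-.062,-.12,.109),rk(.017,.131,0)]
print(((proj("side",P)-[230,140]+.5)*4.2-.5).round(0).tolist())
E
```

```text
top [[63, 48], [28, 218], [52, 270], [460, 347], [474, 321], [496, 313], [505, 258], [491, 247], [509, 237], [517, 158], [436, 147], [453, 174], [452, 199], [424, 226], [397, 226], [365, 191], [371, 162], [394, 139], [308, 123], [325, 171], [307, 197], [278, 203], [253, 193], [238, 170], [243, 138], [267, 115], [183, 99], [197, 122], [193, 155], [176, 175], [148, 179], [123, 166], [110, 141], [113, 117], [137, 91], [73, 80], [64, 67], [516, 148], [517, 134]]
[[24.0, 233.0], [499.0, 320.0], [61.0, 42.0], [531.0, 128.0], [41.0, 269.0], [470.0, 348.0]]
side [[277, 86], [276, 98], [312, 113], [311, 154], [287, 169], [262, 167], [239, 121], [210, 162], [249, 165], [268, 181], [264, 222], [245, 237], [214, 235], [191, 186], [158, 232], [210, 242], [220, 263], [213, 297], [195, 310], [157, 306], [138, 259], [106, 303], [103, 331], [94, 295], [66, 329], [75, 459], [224, 522], [250, 496], [385, 554], [514, 307], [533, 193], [510, 187], [477, 248], [396, 224], [402, 120]]
[[233.0, 386.0], [403.0, 117.0], [65.0, 328.0], [253.0, 73.0], [400.0, 446.0], [537.0, 187.0], [388.0, 557.0], [519.0, 299.0], [510.0, 179.0], [231.0, 525.0]]
```

Request:
carry_out(
  moves=[
    [1,[0,0.0015,0.02],[0,0,0]],
    [1,[0,0,0.02],[0,0,0]],
    [1,[0,0,0.02],[0,0,0]],
    [1,[0,0,0.012],[0,0,0]],
    [1,[0,0,0.006],[0,0,0]],
    [1,[0,0,0.003],[0,0,0]],
    [1,[0,0,0],[0,0,0]],
    [1,[0,0,0],[0,0,0]],
  ],
)

```text
time_s: 13.7
position: [0.5026, -0.0047, 0.0857]
tool_rot: [3.141, 0.001, 2.983]
contact_force: [-1.0, -0.4, -0.4]
width: 0.0408
grip_force: 60.8
```

Request:
carry_out(
  moves=[
    [1,[0,0,0.0006],[0,0,0]],
    [1,[0,0,0],[0,0,0]],
  ],
)

```text
time_s: 13.87
position: [0.5024, -0.0046, 0.0848]
tool_rot: [3.141, 0.001, 2.983]
contact_force: [0.2, -0.5, -1.9]
width: 0.0408
grip_force: 60.8
```

Request:
carry_out(
  moves=[
    [1,[0,0,0.0008],[0,0,0]],
    [1,[0,0,0],[0,0,0]],
  ],
)

```text
time_s: 14.03
position: [0.5022, -0.0046, 0.0836]
tool_rot: [3.141, 0.0, 2.983]
contact_force: [0.3, 0.3, -1.5]
width: 0.0409
grip_force: 60.8
```

Request:
carry_out(
  moves=[
    [1,[0,0,0.0005],[0,0,0]],
    [1,[0,0,0],[0,0,0]],
  ],
)

```text
time_s: 14.2
position: [0.5021, -0.0046, 0.0829]
tool_rot: [-3.142, 0.0, 2.983]
contact_force: [0.0, -0.1, -2.2]
width: 0.0408
grip_force: 60.8
```

Request:
carry_out(
  moves=[
    [1,[0,0,0.0006],[0,0,0]],
    [1,[0,0,0],[0,0,0]],
  ],
)

```text
time_s: 14.37
position: [0.502, -0.0046, 0.0822]
tool_rot: [-3.142, -0.0, 2.983]
contact_force: [-0.3, 0.6, -1.1]
width: 0.0409
grip_force: 60.8
```

Request:
carry_out(
  moves=[
    [1,[0,0,0.0005],[0,0,0]],
    [1,[0,0,0],[0,0,0]],
  ],
)

```text
time_s: 14.53
position: [0.502, -0.0046, 0.0817]
tool_rot: [-3.142, -0.0, 2.983]
contact_force: [-0.2, -0.3, -0.9]
width: 0.0409
grip_force: 60.8
```

Request:
carry_out(
  moves=[
    [1,[0,0,0.0006],[0,0,0]],
    [1,[0,0,0],[0,0,0]],
  ],
)

```text
time_s: 14.7
position: [0.5021, -0.0046, 0.0811]
tool_rot: [-3.142, -0.0, 2.983]
contact_force: [-0.3, 0.2, -1.7]
width: 0.0409
grip_force: 60.8
```

Request:
carry_out(
  moves=[
    [1,[0,0,0.0005],[0,0,0]],
    [1,[0,0,0],[0,0,0]],
  ],
)

```text
time_s: 14.87
position: [0.5021, -0.0046, 0.0806]
tool_rot: [-3.142, -0.0, 2.983]
contact_force: [0.1, -0.7, -1.4]
width: 0.0408
grip_force: 60.8
```

Request:
carry_out(
  moves=[
    [1,[0,0,0.0007],[0,0,0]],
    [1,[0,0,0],[0,0,0]],
  ],
)

```text
time_s: 15.03
position: [0.502, -0.0046, 0.0799]
tool_rot: [-3.142, -0.0, 2.983]
contact_force: [-0.8, -0.4, -1.9]
width: 0.041
grip_force: 60.8
```

Request:
carry_out(
  moves=[
    [1,[0,0,0.0007],[0,0,0]],
    [1,[0,0,0],[0,0,0]],
  ],
)

```text
time_s: 15.2
position: [0.502, -0.0046, 0.0792]
tool_rot: [-3.142, -0.0, 2.983]
contact_force: [0.3, -0.7, -0.5]
width: 0.0408
grip_force: 60.8
```

Request:
carry_out(
  moves=[
    [1,[0,0,0.0008],[0,0,0]],
    [1,[0,0,0],[0,0,0]],
  ],
)

```text
time_s: 15.37
position: [0.502, -0.0046, 0.0784]
tool_rot: [-3.142, -0.0, 2.983]
contact_force: [0.6, 0.9, 0.1]
width: 0.0409
grip_force: 60.8
```

Request:
carry_out(
  moves=[
    [1,[0,0,0.0008],[0,0,0]],
    [1,[0,0,0],[0,0,0]],
  ],
)

```text
time_s: 15.53
position: [0.502, -0.0046, 0.0776]
tool_rot: [-3.142, -0.0, 2.983]
contact_force: [0.1, -0.2, -0.9]
width: 0.0408
grip_force: 60.8
```

In the pocket with no rim contact. I'll go down to just above the floor.

Request:
carry_out(
  moves=[
    [1,[0,0,0.003],[0,0,0]],
    [1,[0,0,0.003],[0,0,0]],
    [1,[0,0,0.003],[0,0,0]],
    [1,[0,0,0.003],[0,0,0]],
    [1,[0,0,0.002],[0,0,0]],
    [1,[0,0,0.001],[0,0,0]],
    [1,[0,0,0],[0,0,0]],
    [1,[0,0,0],[0,0,0]],
  ],
)

```text
time_s: 16.2
position: [0.5021, -0.0047, 0.0627]
tool_rot: [-3.142, -0.0, 2.983]
contact_force: [-0.8, 0.0, -1.7]
width: 0.041
grip_force: 60.8
```

Request:
carry_out(
  moves=[
    [1,[0,0,0.0007],[0,0,0]],
    [1,[0,0,0],[0,0,0]],
  ],
)

```text
time_s: 16.37
position: [0.5021, -0.0046, 0.062]
tool_rot: [3.142, 0.0, 2.983]
contact_force: [-0.2, -0.5, -1.4]
width: 0.0409
grip_force: 60.8
```

Request:
carry_out(
  moves=[
    [1,[0,0,0.0005],[0,0,0]],
    [1,[0,0,0],[0,0,0]],
  ],
)

```text
time_s: 16.53
position: [0.5021, -0.0046, 0.0615]
tool_rot: [3.142, 0.0, 2.983]
contact_force: [0.3, -0.2, -0.9]
width: 0.0406
grip_force: 60.8
```

Request:
carry_out(
  moves=[
    [1,[0,0,0.0005],[0,0,0]],
    [1,[0,0,0],[0,0,0]],
  ],
)

```text
time_s: 16.7
position: [0.5021, -0.0046, 0.061]
tool_rot: [-3.142, -0.0, 2.983]
contact_force: [-0.4, 0.3, -0.9]
width: 0.0409
grip_force: 60.8
```

Request:
carry_out(
  moves=[
    [1,[0,0,0.0005],[0,0,0]],
    [1,[0,0,0],[0,0,0]],
  ],
)

```text
time_s: 16.87
position: [0.5021, -0.0046, 0.0604]
tool_rot: [-3.142, -0.0, 2.983]
contact_force: [0.2, 0.3, -0.3]
width: 0.041
grip_force: 60.8
```

Request:
carry_out(
  moves=[
    [1,[0,0,0.0004],[0,0,0]],
    [1,[0,0,0],[0,0,0]],
  ],
)

```text
time_s: 17.03
position: [0.502, -0.0046, 0.06]
tool_rot: [-3.142, -0.0, 2.983]
contact_force: [0.9, 0.9, -1.1]
width: 0.0408
grip_force: 60.8
```

Request:
carry_out(
  moves=[
    [1,[0,0,0.0005],[0,0,0]],
    [1,[0,0,0],[0,0,0]],
  ],
)

```text
time_s: 17.2
position: [0.5023, -0.0047, 0.0599]
tool_rot: [3.142, 0.0, 2.983]
contact_force: [-2.0, 0.3, 7.6]
width: 0.0406
grip_force: 61.6
```

Request:
carry_out(
  moves=[
    [1,[0,0,0.0004],[0,0,0]],
    [1,[0,0,0],[0,0,0]],
  ],
)

```text
time_s: 17.37
position: [0.5026, -0.0047, 0.0598]
tool_rot: [3.141, 0.001, 2.983]
contact_force: [-1.1, -1.1, 12.7]
width: 0.041
grip_force: 62.2
```

The floor is reached, a little harder than I wanted (12.7 N read), so I'll relieve it at once.

Request:
carry_out(
  moves=[
    [1,[0,0,-0.0008],[0,0,0]],
    [1,[0,0,0],[0,0,0]],
  ],
)

```text
time_s: 17.53
position: [0.5022, -0.0047, 0.0601]
tool_rot: [3.142, 0.0, 2.983]
contact_force: [-0.1, -0.6, -1.4]
width: 0.0406
grip_force: 61.0
```

Request:
carry_out(
  moves=[
    [-0.1,[0,0,0],[0,0,0]],
    [-0.2,[0,0,0],[0,0,0]],
    [-0.3,[0,0,0],[0,0,0]],
    [-0.3,[0,0,0],[0,0,0]],
    [-0.3,[0,0,0],[0,0,0]],
  ],
)

```text
time_s: 17.95
position: [0.5021, -0.0046, 0.06]
tool_rot: [-3.142, -0.0, 2.983]
contact_force: [1.0, 0.1, 0.5]
width: 0.0556
grip_force: 0.0
```

Request:
carry_out(
  moves=[
    [-0.3,[0,0,-0.01],[0,0,0]],
    [-0.3,[0,0,-0.025],[0,0,0]],
    [-0.3,[0,0,-0.035],[0,0,0]],
    [-0.3,[0,0,-0.035],[0,0,0]],
    [-0.3,[0.01,0,-0.02],[0,0,0]],
    [1,[0.035,0.015,0],[0,0,0]],
    [1,[0.03,0.025,0],[0,0,0]],
    [1,[0.019,0.0345,0],[0,0,0]],
  ],
)

```text
time_s: 18.62
position: [0.4185, 0.0828, 0.186]
tool_rot: [3.142, 0.0, 2.98]
contact_force: [2.1, -0.3, 1.1]
width: 0.0198
grip_force: 0.0
```

Request:
carry_out(
  moves=[
    [1,[0,0,0],[0,0,0]],
    [1,[0,0,0],[0,0,0]],
    [1,[0,0,0],[0,0,0]],
  ],
)

```text
time_s: 18.87
position: [0.4213, 0.0836, 0.1856]
tool_rot: [3.141, 0.001, 2.983]
contact_force: [-0.3, 0.2, -1.0]
width: 0.0001
grip_force: 0.0
```

```bash
python3 -c "
from h import *
to(rk(-.115,0,.088))
im=eyes.capture('side');a=im[140:280,230:360]
cv2.imwrite('pics/s5.png',np.clip(cv2.resize(a,None,fx=4.2,fy=4.2,interpolation=2)*1.7,0,255).astype('uint8')[...,::-1])"
```

```text
t 18.87 shift mm [-14.4  -0.7  97.6] turn [ 0.01  0.04 -0.01] rackframe mm [-129.5    0.7  185.6] F [-0.3   0.21 -0.97]
```

View pics/s5.png

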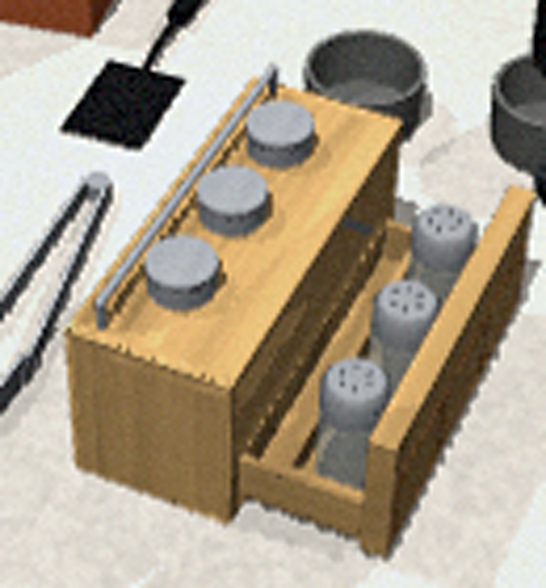

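All three shakers now stand upright in the tray, caps at (355,378), (405,302) and (443,225). Next I'll press the tray home.

Request:
carry_out(
  moves=[
    [1,[0,0,0.03],[0,0,0]],
    [1,[0,0,0.035],[0,0,0]],
    [1,[-0.004,0,0.0325],[0,0,0]],
    [1,[-0.01,0,0],[0,0,0]],
    [1,[-0.005,0,0],[0,0,0]],
    [1,[-0.002,0,0],[0,0,0]],
    [1,[0,0,0],[0,0,0]],
  ],
)

```text
time_s: 19.5
position: [0.4434, 0.0801, 0.0892]
tool_rot: [3.141, 0.002, 2.982]
contact_force: [-0.9, 0.9, 0.5]
width: 0.0001
grip_force: 0.0
```

```bash
python3 -c "
from h import *
to(rk(-.090,0,.088))"
```

```text
t 19.5 shift mm [-17.1  -0.6   1.3] turn [ 0.06  0.14 -0.11] rackframe mm [-107.1    0.7   89.2] F [-0.85  0.9   0.52]
```

Request:
carry_out(
  moves=[
    [1,[-0.006,0,0],[0,0,0]],
    [1,[-0.003,0,0],[0,0,0]],
    [1,[-0.001,0,0],[0,0,0]],
    [1,[-0.001,0,0],[0,0,0]],
    [1,[-0.001,0,0],[0,0,0]],
    [1,[-0.001,0,0],[0,0,0]],
    [1,[-0.001,0,0],[0,0,0]],
    [1,[-0.001,0,0],[0,0,0]],
  ],
)

```text
time_s: 20.17
position: [0.4566, 0.0781, 0.0875]
tool_rot: [-3.141, -0.0, 2.983]
contact_force: [0.3, 1.4, -0.1]
width: -0.0001
grip_force: 0.0
```

Request:
carry_out(
  moves=[
    [1,[-0.001,0,0],[0,0,0]],
    [1,[-0.001,0,0],[0,0,0]],
    [1,[-0.001,0,0],[0,0,0]],
    [1,[-0.001,0,0],[0,0,0]],
    [1,[-0.001,0,0],[0,0,0]],
    [1,[-0.001,0,0],[0,0,0]],
  ],
)

```text
time_s: 20.67
position: [0.4623, 0.0772, 0.0875]
tool_rot: [-3.141, -0.001, 2.983]
contact_force: [-2.8, 1.0, 1.3]
width: 0.0001
grip_force: 1.2
```

Request:
carry_out(
  moves=[
    [1,[-0.0015,0,0],[0,0,0]],
    [1,[-0.002,0,0],[0,0,0]],
    [1,[-0.0025,0,0],[0,0,0]],
    [1,[-0.003,0,0],[0,0,0]],
    [1,[-0.003,0,0],[0,0,0]],
    [1,[-0.003,0,0],[0,0,0]],
    [1,[-0.003,0,0],[0,0,0]],
    [1,[-0.003,0,0],[0,0,0]],
  ],
)

```text
time_s: 21.33
position: [0.4835, 0.0737, 0.0875]
tool_rot: [-3.141, -0.0, 2.983]
contact_force: [-3.1, -1.3, 0.4]
width: -0.0
grip_force: 1.5
```

Request:
carry_out(
  moves=[
    [1,[-0.003,0,0],[0,0,0]],
    [1,[-0.003,0,0],[0,0,0]],
    [1,[-0.003,0,0],[0,0,0]],
    [1,[-0.003,0,0],[0,0,0]],
    [1,[-0.003,0,0],[0,0,0]],
    [1,[-0.003,0,0],[0,0,0]],
    [1,[-0.003,0,0],[0,0,0]],
    [1,[-0.003,0,0],[0,0,0]],
  ],
)

```text
time_s: 22.0
position: [0.5072, 0.07, 0.0875]
tool_rot: [-3.142, -0.0, 2.983]
contact_force: [-3.8, -2.1, 0.1]
width: -0.0001
grip_force: 1.8
```

Request:
carry_out(
  moves=[
    [1,[-0.003,0,0],[0,0,0]],
    [1,[-0.003,0,0],[0,0,0]],
    [1,[-0.003,0,0],[0,0,0]],
    [1,[-0.003,0,0],[0,0,0]],
    [1,[-0.003,0,0],[0,0,0]],
    [1,[-0.003,0,0],[0,0,0]],
    [1,[-0.003,0,0],[0,0,0]],
    [1,[-0.003,0,0],[0,0,0]],
  ],
)

```text
time_s: 22.67
position: [0.5309, 0.0662, 0.0875]
tool_rot: [-3.142, -0.0, 2.983]
contact_force: [-3.7, -2.5, 0.3]
width: 0.0002
grip_force: 2.0
```

Request:
carry_out(
  moves=[
    [1,[-0.0025,0,0],[0,0,0]],
    [1,[-0.002,0,0],[0,0,0]],
    [1,[-0.0015,0,0],[0,0,0]],
    [1,[-0.001,0,0],[0,0,0]],
    [1,[-0.001,0,0],[0,0,0]],
    [1,[-0.001,0,0],[0,0,0]],
    [1,[0,0,0],[0,0,0]],
  ],
)

```text
time_s: 23.25
position: [0.5397, 0.0648, 0.0875]
tool_rot: [3.142, 0.0, 2.983]
contact_force: [-3.4, -1.5, 0.4]
width: 0.0004
grip_force: 1.6
```

Request:
carry_out(
  moves=[
    [1,[-0.001,0,0],[0,0,0]],
    [1,[-0.001,0,0],[0,0,0]],
    [1,[-0.001,0,0],[0,0,0]],
    [1,[-0.001,0,0],[0,0,0]],
    [1,[-0.0005,0,0],[0,0,0]],
    [1,[-0.0005,0,0],[0,0,0]],
    [1,[0,0,0],[0,0,0]],
  ],
)

```text
time_s: 23.83
position: [0.5445, 0.064, 0.0875]
tool_rot: [-3.142, 0.0, 2.983]
contact_force: [-3.2, -1.0, 0.0]
width: 0.0001
grip_force: 1.8
```

Request:
carry_out(
  moves=[
    [1,[-0.0005,0,0],[0,0,0]],
    [1,[-0.0005,0,0],[0,0,0]],
    [1,[-0.0005,0,0],[0,0,0]],
    [1,[0,0,0],[0,0,0]],
  ],
)

```text
time_s: 24.17
position: [0.546, 0.0638, 0.0875]
tool_rot: [-3.142, 0.0, 2.983]
contact_force: [-3.7, -1.4, 0.7]
width: -0.0001
grip_force: 1.8
```

Request:
carry_out(
  moves=[
    [1,[-0.0005,0,0],[0,0,0]],
    [1,[-0.0005,0,0],[0,0,0]],
    [1,[0,0,0],[0,0,0]],
  ],
)

```text
time_s: 24.42
position: [0.547, 0.0636, 0.0875]
tool_rot: [-3.142, 0.0, 2.983]
contact_force: [-4.1, -2.2, -0.0]
width: -0.0001
grip_force: 1.8
```

Request:
carry_out(
  moves=[
    [1,[-0.0005,0,0],[0,0,0]],
    [1,[0,0,0],[0,0,0]],
  ],
)

```text
time_s: 24.58
position: [0.5475, 0.0636, 0.0875]
tool_rot: [-3.142, 0.0, 2.983]
contact_force: [-3.6, -1.4, 1.0]
width: 0.0002
grip_force: 1.9
```

Request:
carry_out(
  moves=[
    [1,[-0.0005,0,0],[0,0,0]],
    [1,[0,0,0],[0,0,0]],
  ],
)

```text
time_s: 24.75
position: [0.548, 0.0635, 0.0875]
tool_rot: [3.142, 0.0, 2.983]
contact_force: [-4.0, -2.2, 1.4]
width: -0.0001
grip_force: 1.9
```

Request:
carry_out(
  moves=[
    [1,[-0.0004,0,0],[0,0,0]],
    [1,[0,0,0],[0,0,0]],
  ],
)

```text
time_s: 24.92
position: [0.5483, 0.0634, 0.0875]
tool_rot: [-3.142, -0.0, 2.983]
contact_force: [-4.3, -1.6, 1.1]
width: 0.0002
grip_force: 2.3
```

Request:
carry_out(
  moves=[
    [1,[-0.0004,0,0],[0,0,0]],
    [1,[0,0,0],[0,0,0]],
  ],
)

```text
time_s: 25.08
position: [0.5485, 0.0634, 0.0875]
tool_rot: [-3.142, -0.0, 2.983]
contact_force: [-6.2, -1.5, 2.2]
width: -0.0
grip_force: 2.8
```

Request:
carry_out(
  moves=[
    [1,[-0.0003,0,0],[0,0,0]],
    [1,[0,0,0],[0,0,0]],
  ],
)

```text
time_s: 25.25
position: [0.5487, 0.0633, 0.0875]
tool_rot: [-3.141, -0.001, 2.983]
contact_force: [-6.4, -2.1, 3.1]
width: 0.0004
grip_force: 3.4
```

Request:
carry_out(
  moves=[
    [1,[-0.0002,0,0],[0,0,0]],
    [1,[0,0,0],[0,0,0]],
  ],
)

```text
time_s: 25.42
position: [0.5487, 0.0633, 0.0875]
tool_rot: [-3.141, -0.001, 2.983]
contact_force: [-8.7, -0.1, 3.0]
width: 0.0
grip_force: 3.8
```

Request:
carry_out(
  moves=[
    [1,[0.004,0,0],[0,0,0]],
    [1,[0.004,0,0],[0,0,0]],
    [1,[0.006,0,0],[0,0,0]],
    [1,[0.01,0,0],[0,0,0]],
    [1,[0.02,0,0],[0,0,0]],
    [1,[0.03,0,0],[0,0,0]],
    [1,[0.03,0,0],[0,0,0]],
    [1,[0.01,0,-0.03],[0,0,0]],
  ],
)

```text
time_s: 26.08
position: [0.4306, 0.0813, 0.1145]
tool_rot: [-3.139, -0.007, 2.985]
contact_force: [0.7, -0.1, -0.4]
width: -0.0001
grip_force: 0.0
```

Request:
carry_out(
  moves=[
    [1,[0,0,-0.04],[0,0,0]],
    [1,[0,0,-0.04],[0,0,0]],
    [1,[0,0,0],[0,0,0]],
    [1,[0,0,0],[0,0,0]],
    [1,[0,0,0],[0,0,0]],
    [1,[0,0,0],[0,0,0]],
    [1,[0,0,0],[0,0,0]],
    [1,[0,0,0],[0,0,0]],
  ],
)

```text
time_s: 26.75
position: [0.4362, 0.0811, 0.1967]
tool_rot: [-3.141, -0.001, 2.983]
contact_force: [0.8, -0.5, 0.1]
width: 0.0003
grip_force: 0.0
```

```bash
python3 - <<'E'
from h import *
to(rk(-.1,0,.2))
im=eyes.capture('side');a=np.clip(cv2.resize(im[140:280,230:360],None,fx=4.2,fy=4.2,interpolation=2)*1.7,0,255).astype('uint8')[...,::-1]
cv2.imwrite('pics/s6.png',a)
h=cv2.cvtColor(np.ascontiguousarray(a),cv2.COLOR_BGR2HSV);m=cv2.morphologyEx(((h[...,1]>95)&(h[...,0]>8)&(h[...,0]<28)).astype(np.uint8),cv2.MORPH_OPEN,np.ones((5,5)))
print(cv2.approxPolyDP(max(cv2.findContours(m,0,2)[0],key=cv2.contourArea),8,True)[:,0].tolist())
# shut: panel corners
print(((proj("side",[rk(0,.12,.109),rk(0,-.12,.109),rk(0,.12,.009),rk(0,-.12,.009)])-[230,140]+.5)*4.2-.5).round().tolist())
E
```

```text
t 26.75 shift mm [-14.3  -0.5  -3.4] turn [-0.05 -0.08 -0.04] rackframe mm [-114.3    0.5  196.7] F [ 0.82 -0.47  0.14]
[[399, 116], [276, 86], [275, 98], [301, 103], [316, 123], [309, 156], [282, 170], [253, 162], [239, 121], [210, 166], [251, 165], [268, 181], [264, 223], [244, 237], [214, 235], [191, 187], [157, 233], [211, 244], [220, 262], [213, 297], [194, 310], [163, 309], [137, 260], [106, 303], [103, 331], [94, 295], [66, 329], [78, 466], [223, 522], [240, 502], [264, 508], [406, 267], [416, 159], [396, 148]]
[[268.0, 401.0], [419.0, 152.0], [265.0, 512.0], [408.0, 263.0]]
```

The panel corners match the shut position and the arm is clear, so I'm handing in.

```bash
python3 -c "
from station import order
print(order.finish_job())"
```

```text
the job is handed in; nothing more can be done
None
```

The job is handed in: the tray opened on the first press, the shaker stands upright in the right-hand pocket and the tray is shut again, but setting the shaker down briefly read 12.7 N on the pocket floor, just over the 12 N limit, before I eased off.

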